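Find the rocking corner of the printing easel and press its shim flat

TASK

The printing easel rocks on one of its four feet. Press down on its four corner lugs one at a time until you find the one that gives, then press the shim tab that sticks out on the robot's side of that same lug down fully flat. Leave the other three tabs standing; only push with the fingers: nothing is to be lifted or shifted, and the things lying round about stay where they are.

Things in the scene. Friction and masses are not known exactly. Their poses are not given: they have to be found in the camera images.
- board: printing easel: grey board 200 x 160 x 12 mm (x, y, z), paper and thin black strips on top, four grey painted lugs (290 mm wide over them). Loose, about 0.9 kg, lying on four feet; underside at z = 26 mm, top at 38. Origin: centre of the underside; x away from the robot, y left. One foot, which looks like the others, is springy: its lug sinks from about 2 N on, 5 mm at about 5 N, and springs back
- lug_1 (a point): centre of the top face of the front left (towards the robot, +y) lug, a flat 40 x 50 mm (x, y), 12 mm thick, almost straight over its foot; the place to press it
- lug_2 (a point): centre of the top face of the front right (towards the robot, -y) lug, a flat 40 x 50 mm (x, y), 12 mm thick, almost straight over its foot; the place to press it
- lug_3 (a point): centre of the top face of the rear left (away from the robot, +y) lug, a flat 40 x 50 mm (x, y), 12 mm thick, almost straight over its foot; the place to press it
- lug_4 (a point): centre of the top face of the rear right (away from the robot, -y) lug, a flat 40 x 50 mm (x, y), 12 mm thick, almost straight over its foot; the place to press it
- tab_1 (a point): point on the front left (towards the robot, +y) lug's shim tab, 10 mm from the tab's free end, on the top face of the tab WHEN IT IS FLAT (z = 18 mm); it does not move with the tab. Fixed to the bed, 48 mm from lug_1's centre towards the robot (board's -x). Standing up as found, the tab's top there is about 14 mm higher. Press straight down here
- tab_2 (a point): point on the front right (towards the robot, -y) lug's shim tab, 10 mm from the tab's free end, on the top face of the tab WHEN IT IS FLAT (z = 18 mm); it does not move with the tab. Fixed to the bed, 48 mm from lug_2's centre towards the robot (board's -x). Standing up as found, the tab's top there is about 14 mm higher. Press straight down here
- tab_3 (a point): point on the rear left (away from the robot, +y) lug's shim tab, 10 mm from the tab's free end, on the top face of the tab WHEN IT IS FLAT (z = 18 mm); it does not move with the tab. Fixed to the bed, 48 mm from lug_3's centre towards the robot (board's -x). Standing up as found, the tab's top there is about 14 mm higher. Press straight down here
- tab_4 (a point): point on the rear right (away from the robot, -y) lug's shim tab, 10 mm from the tab's free end, on the top face of the tab WHEN IT IS FLAT (z = 18 mm); it does not move with the tab. Fixed to the bed, 48 mm from lug_4's centre towards the robot (board's -x). Standing up as found, the tab's top there is about 14 mm higher. Press straight down here
- give (a joint): how far the springy foot is pressed down (m): 0 = up, 0.005 = fully down. It does not tell which lug that foot is under; that changes from start to start
- shim_a (a joint): angle (rad) of the shim tab of the lug that sinks, wherever that is. Hinged aluminium lever, 40 mm from the hinge at the lug's front edge to its free end, 26 mm wide, 4 thick. 0 to 0.06 as found: free end standing up; 0.5: flat (solid stop), its toe then fills the gap under the lug. Stiff hinge: takes about 6 N near the free end and stays where it is left
- shim_b (a joint): angle (rad) of one of the three other shim tabs (built like shim_a; the letter does not tell its place); to be left standing
- shim_c (a joint): angle (rad) of one of the three other shim tabs (built like shim_a; the letter does not tell its place); to be left standing
- shim_d (a joint): angle (rad) of one of the three other shim tabs (built like shim_a; the letter does not tell its place); to be left standing
- bed: dark steel sheet 250 x 310 x 6 mm under the easel, fixed to the worktop; origin at the centre of its underside, axes as the board's; the feet and tabs are fixed to it
- loupe: bystander: black loupe 46 mm across, 58 mm tall, standing to the left of the easel; origin under its centre
- cassette: bystander: film cassette 25 x 28 x 51 mm standing to the left of the easel; origin under its centre
- tape: bystander: roll of tape 96 mm across, 24 mm high, lying to the right of the easel; origin under its centre

How it is judged:
By the outcome, as a careful person would: the job done as asked, in the order asked, and still so for the second after the job is handed in, with the robot touching nothing.
It also fails if it takes over 51 s, if anything falls off the work surface, if the arm or the gripper's body presses on something with over 40 N, if the wrist force passes 120 N, or if a joint passes its speed limit or range.

ROBOT

A 6-joint arm with a two-finger parallel gripper is mounted at the origin on the work surface; the furniture and walls round the work are solid. World frame = base frame: x ahead of the robot, y to its left, z up, the work surface at z = 0. Lengths are in m, angles in rad, forces in N, time in s.
With the tool pointing down it reaches from about 0.375 to 0.975 m from the base axis. Payload 3.8 kg.
Tool frame: the origin (TCP) lies at the very end of the fingers, on their centre line; the grasp point (between the pads) lies 19 mm behind it (bot.grip_depth is the distance from the TCP to the grasp point, in m); z points along the fingers, y is the direction in which the jaws open and shut (so a half turn about z gives the same grasp; the last joint's range is limited). The gripper opens to 85 mm and grips with 20 to 120 N. Pads are 22 mm wide; open, the fingers measure 114 mm over their backs; the gripper's body (76 mm by 85 mm) begins 54 mm behind the grasp point. The pads swing forward as they close: fully open they stand 13 mm farther back than shut.
Start: joints at [-1.337, 0.264, 1.604, -0, 1.274, -0.037], TCP at [0.181, -0.65, 0.231] pointing down, gripper open.
Joint ranges: [-2.63, 2.63], [-0.94, 2.18], [0.31, 2.57], [-1.31, 4.45], [0, 2.66], [-2.55, 2.55]. Speed limits (rad/s): [2.57, 2.57, 3.14, 3.14, 3.14, 3.14].

INTERFACE

Orientations are given as a rotation vector (axis times angle).
In Python, from workcell import bot, cams, job gives the robot as it stands.
- The arm moves only by the tool apply_moves, never from a script. Its argument "targets" is a list of rows, each an object of numbers: "dx", "dy", "dz": the shift along the tool's x, y, z in units of 30 mm (1.0 is 30 mm); "wx", "wy", "wz": the turn, a rotation vector about the tool's x, y, z in units of 6 degrees (1.0 is 6 degrees); "jaw": the opening, from 0 (shut) to 1 (fully open). In form: [{"dx": .., "dy": .., "dz": .., "wx": .., "wy": .., "wz": .., "jaw": ..}, ...]. A call has 1 to 5 rows; each row shifts and turns the commanded pose from where the row before left it, along the tool's axes as they then stand; what a row does not reach is not made up. A row lasts 1/10 s, in which the tool goes at most 50 mm and 8.59 degrees, less where a joint would pass 70% of its speed; a pose out of reach is approached as far as the arm can. A call is refused whole if a number of a shift passes 1 or a number of a turn 1, either way. A call with a gripper value outside its range is refused whole. The fingers move at their own pace and stop on an object; "newtons" is the grip in N (left out, the last holds). Time passes only in rows, so rows that do not move let the fingers close. It gives the time, the measured TCP pose, the force and the opening at its end, in the units of the state.
- bot.read_state(): the state, without advancing time (a new reading comes with each control period).
- cams.read_camera(name): name is "scene" or "top" or "wrist"; returns a dict with "color" (480x640x3 uint8, red, green, blue), "range_z" (480x640 float32, m along the optical axis (not along the pixel's ray), 0 where there is no reading), "fx", "fy", "cx", "cy" (pixels), "eye" and "rotation" of the camera in the world; the wrist camera has in their place "T_tool_cam" (4x4, takes a point from camera to tool coordinates, whose origin is the TCP and whose axes are the flange's). Camera axes: x right, y down, z forward; pixel columns grow to the right and rows downward; lengths in m; the calibration is good to about 2 mm. A picture is of the moment at which its call begins: read the wrist's pose just before it.
- job.finish_job(): hands the job in, once; it reports no verdict.
The state is a dict: "time": time; "q": joint angles; "joint_vel": joint speeds; "joint_torque": joint torques, N m; "tool_pos": TCP position; "tcp_rot": TCP orientation; "wrist_force": force on the tool from outside, world axes, zero at the start; "torque": the same for the moment, N m; "width": opening from 0.0 (shut) to 1.0 (fully open).
Only numpy, scipy, OpenCV 4.12 (cv2) and the standard library are available. Lean on these libraries where they do the work, as an engineer would, in place of code of your own. Each camera call takes 0.05 s, during which the arm holds its last target.

## Working session

There is one attempt and no reset: what is moved stays moved. The work goes in short steps, Python scripts to look and compute and a tool call to move; the robot and the scene stay as the last step left them, time stands still between calls to the robot, and variables do not carry over. Pictures are saved under pics/ and viewed, and the job is handed in when it is done.

Besides the shell and the picture viewer there is one more tool, called after ">>>" in YAML: its name, and indented under it one key for each argument. apply_moves: Moves the arm, as the interface text tells. Its arguments: {"type":"object","properties":{"targets":{"type":"array"},"newtons":{"type":"number"}},"required":["targets"]}

```bash
ls; mkdir -p pics; python3 - <<'E'
from workcell import bot,cams,job
import cv2,numpy as np
s=bot.read_state();print(s)
for n in("scene","top"):
    c=cams.read_camera(n);cv2.imwrite(f"pics/{n}0.png",c["color"][:,:,::-1]);np.savez(f"pics/{n}0.npz",**c)
    print(n,c["fx"],c["fy"],c["cx"],c["cy"],c["eye"],c["rotation"])
E
```

```text
pics
{'time': 0.0, 'q': array([-1.33689398e+00,  2.64750597e-01,  1.60540457e+00,  1.04240699e-05,
        1.27365758e+00, -3.68986502e-02]), 'joint_vel': array([-0.00020259, -0.00114885,  0.00196515, -0.00071343, -0.00043697,
        0.00129678]), 'joint_torque': array([-2.05339951e-03, -5.15117562e+01, -3.67307925e+01, -3.63707804e-04,
        1.27121567e-02,  7.88904941e-07]), 'tool_pos': array([ 0.18039747, -0.64968794,  0.22994721]), 'tcp_rot': array([-3.11064930e+00, -4.23771524e-01,  3.27146293e-04]), 'wrist_force': array([ 0.18158185, -0.49719676,  0.1648292 ]), 'torque': array([ 0.00838109,  0.01901595, -0.01262483]), 'width': 1.001754674094468}
scene 612.5350016886322 612.5350016886322 326.63903065214333 252.20134314142558 [ 1.34986456 -0.70748246  0.63774593] [-1.92515128 -0.82136768  0.50420012]
top 562.0529567420987 562.0529567420987 317.73185592358135 237.83676634608548 [0.33198449 0.0376684  1.15224078] [-2.05842809  2.17645096 -0.22294732]
```

View pics/top0.png

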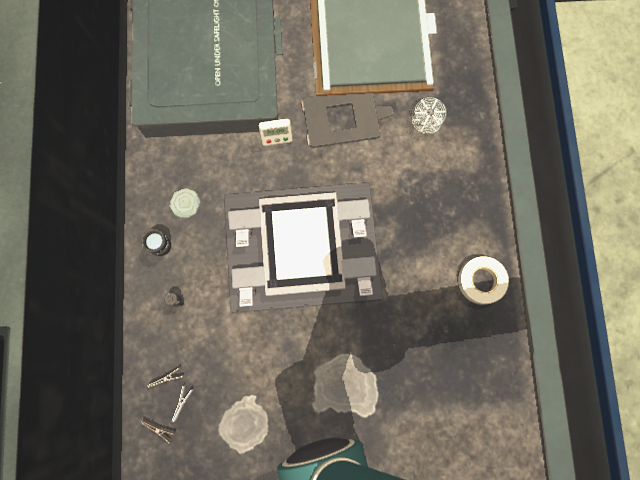

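View pics/scene0.png

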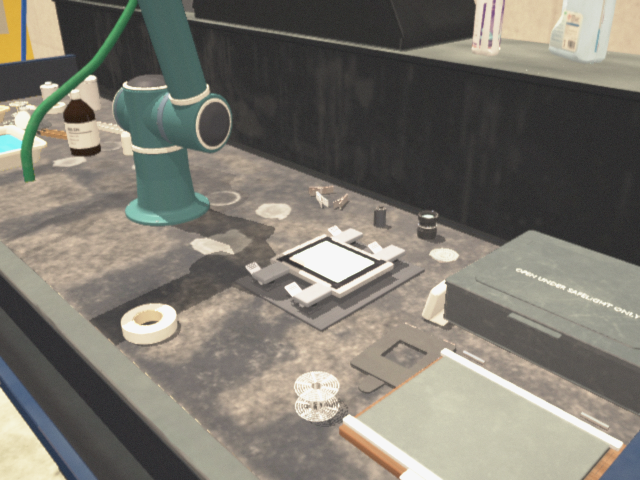

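The top view has +x up and +y left. Lugs 3, 4, 1 and 2 are at about (244,218), (354,210), (246,278) and (358,268), with their white tabs just below each. Next I'll zoom in and measure.

```bash
cat > h.py <<'E'
import numpy as np,cv2
from scipy.spatial.transform import Rotation as R
def load(n): return dict(np.load(n))
def rot(c):
    r=np.asarray(c["rotation"]); return r if r.shape==(3,3) else R.from_rotvec(r).as_matrix()
def cloud(c):
    z=c["range_z"];v,u=np.mgrid[:480,:640]
    p=np.stack([(u-c["cx"])/c["fx"]*z,(v-c["cy"])/c["fy"]*z,z],-1)
    return p@rot(c).T+c["eye"]
def proj(c,P):
    q=(np.atleast_2d(P)-c["eye"])@rot(c)
    return np.c_[q[:,0]/q[:,2]*c["fx"]+c["cx"],q[:,1]/q[:,2]*c["fy"]+c["cy"]]
def atz(c,u,v,z):
    d=rot(c)@np.array([(u-c["cx"])/c["fx"],(v-c["cy"])/c["fy"],1]);return c["eye"]+d*(z-c["eye"][2])/d[2]
E
python3 - <<'E'
from h import *
c=load("pics/top0.npz");P=cloud(c)
for u,v in [(244,218),(354,210),(246,278),(358,268),(242,238),(359,229),(246,297),(365,286),(300,240),(200,330),(156,240),(171,297),(485,265),(305,190)]:
    print(u,v,P[v,u].round(4))
im=c["color"][170:320,215:400,::-1];cv2.imwrite("pics/topz.png",cv2.resize(im,None,fx=4,fy=4,interpolation=cv2.INTER_CUBIC))
h=np.clip(P[170:320,215:400,2]/0.05,0,1)*255
cv2.imwrite("pics/toph.png",cv2.resize(cv2.applyColorMap(h.astype(np.uint8),cv2.COLORMAP_JET),None,fx=4,fy=4,interpolation=0))
E
```

```text
244 218 [0.6097 0.1705 0.0383]
354 210 [ 0.6138 -0.0543  0.0392]
246 278 [0.4871 0.1708 0.0335]
358 268 [ 0.4941 -0.0541  0.0388]
242 238 [0.5697 0.1767 0.0315]
359 229 [ 0.5767 -0.063   0.0248]
246 297 [0.4497 0.1726 0.0279]
365 286 [ 0.4589 -0.0668  0.0244]
300 240 [0.557  0.0588 0.0415]
200 330 [ 0.3913  0.2716 -0.0036]
156 240 [0.5717 0.3467 0.0481]
171 297 [0.4553 0.3159 0.0526]
485 265 [ 0.4887 -0.3149  0.0187]
305 190 [0.6723 0.0436 0.0034]
```

View pics/topz.png

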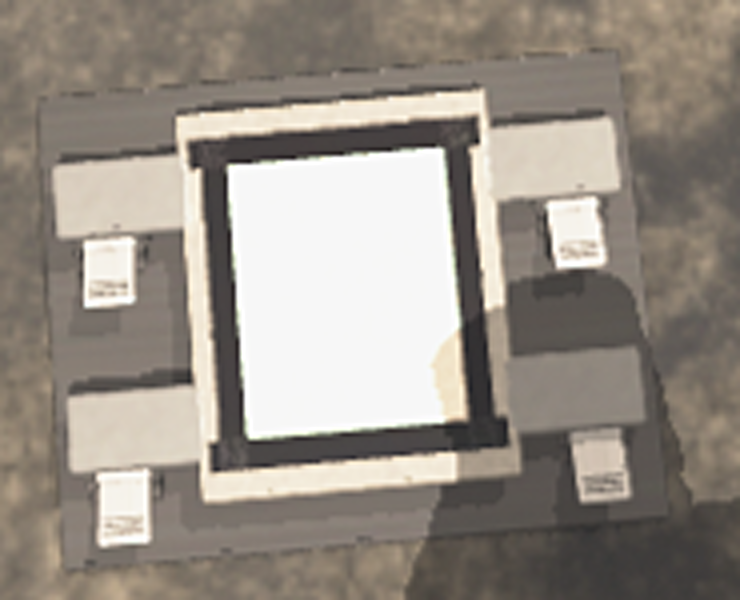

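View pics/toph.png

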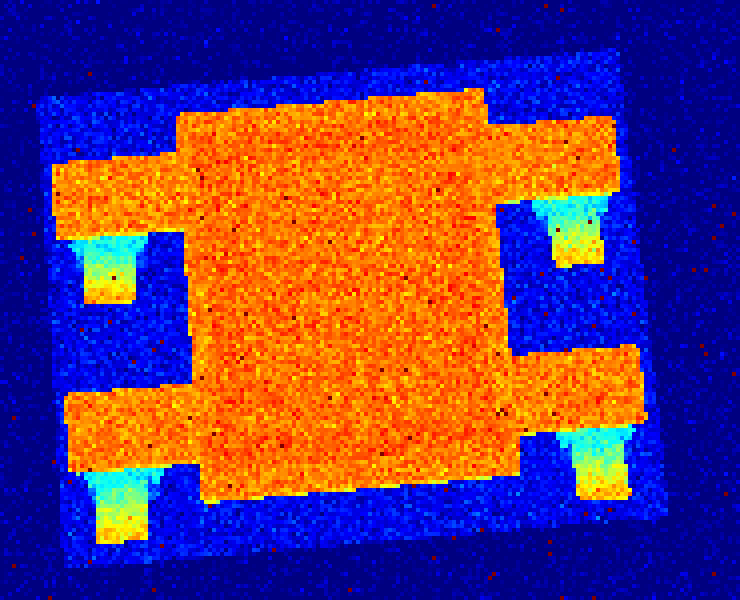

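```bash
python3 - <<'E'
from h import *
c=load("pics/top0.npz");P=cloud(c)
roi=np.zeros((480,640),bool);roi[175:320,218:395]=1
z=cv2.medianBlur(P[...,2].astype(np.float32),3)
m=roi&(z>.0345)&(z<.05)
# tabs excluded: take largest component after removing
mm=cv2.morphologyEx(m.astype(np.uint8),cv2.MORPH_OPEN,np.ones((5,5)))
n,l,st,ce=cv2.connectedComponentsWithStats(mm);k=1+np.argmax(st[1:,4]);b=l==k
v,u=np.nonzero(b)
print(st[k],np.median(P[b][:,2]))
X=np.array([atz(c,a,d,.038) for a,d in zip(u,v)])[:,:2]
r=cv2.minAreaRect((X*1000).astype(np.float32));print("rect",r)
bed=roi&(z>.001)
# yaw scan using edge sharpness: y-range of board
best=None
for yaw in np.deg2rad(np.arange(-10,10,.25)):
    e=np.array([[np.cos(yaw),np.sin(yaw)],[-np.sin(yaw),np.cos(yaw)]])
    Q=X@e.T
    s=sum((np.histogram(Q[:,i],np.arange(-1,1,.002))[0].astype(float)**2).sum() for i in(0,1))
    if best is None or s>best[0]:best=(s,yaw)
yaw=best[1];print("yaw",np.rad2deg(yaw))
E2=np.array([[np.cos(yaw),np.sin(yaw)],[-np.sin(yaw),np.cos(yaw)]]);Q=X@E2.T
ylo,yhi=np.percentile(Q[:,1],[.3,99.7]);yc=(ylo+yhi)/2;print("yext",yhi-ylo)
mid=abs(Q[:,1]-yc)<.07;xlo,xhi=np.percentile(Q[mid,0],[.5,99.5]);xc=(xlo+xhi)/2;print("xext",xhi-xlo,"centre",E2.T@[xc,yc])
for sg in(1,-1):
    s=Q[(Q[:,1]-yc)*sg>.09];h,ed=np.histogram(s[:,0],np.arange(xlo,xhi,.004))
    on=h>h.max()*.5;print(sg,[(round(ed[i]-xc,3)) for i in range(1,len(on)) if on[i]!=on[i-1]])
# tabs
t=roi&(z>.014)&~cv2.dilate(b.astype(np.uint8),np.ones((3,3))).astype(bool)
t=cv2.morphologyEx(t.astype(np.uint8),cv2.MORPH_OPEN,np.ones((3,3)))
n,l,st,ce=cv2.connectedComponentsWithStats(t)
for i in range(1,n):
    if st[i,4]>60:
        pp=P[l==i][:,:2]@E2.T-[xc,yc];hi=P[l==i][:,2]>.024
        print("tab",st[i],pp.min(0).round(3),pp.max(0).round(3),"y centre upper",np.median(pp[hi][:,1]).round(4))
E
```

```text
[ 228  193  148  102 9991] 0.03800074850746449
rect ((552.833251953125, 57.251426696777344), (199.69937133789062, 288.8953552246094), 1.903924584388733)
yaw 1.75
yext 0.2845894264607747
xext 0.19697020818547306 centre [0.55283537 0.05706653]
1 [np.float64(-0.078), np.float64(-0.042), np.float64(0.042), np.float64(0.078)]
-1 [np.float64(-0.078), np.float64(-0.038), np.float64(0.042), np.float64(0.078)]
tab [348 219  19  18 241] [-0.221 -0.138] [ 0.043 -0.013] y centre upper -0.1195
tab [233 228  19  18 243] [-0.221 -0.013] [0.043 0.139] y centre upper 0.1193
tab [356 277  16  18 242] [-0.115 -0.136] [-0.078 -0.104] y centre upper -0.1197
tab [238 288  15  18 229] [-0.116  0.107] [-0.08   0.136] y centre upper 0.1205
```

```bash
cat >> h.py <<'E'
C=np.array([.5528,.0572]);YAW=np.deg2rad(1.8)
def w(x,y): 
    return C+np.array([[np.cos(YAW),-np.sin(YAW)],[np.sin(YAW),np.cos(YAW)]])@[x,y]
PT={f"lug{i+1}":w(sx*.06,sy*.12) for i,(sx,sy) in enumerate([(-1,1),(-1,-1),(1,1),(1,-1)])}
PT.update({f"tab{i+1}":w(sx*.06-.048,sy*.12) for i,(sx,sy) in enumerate([(-1,1),(-1,-1),(1,1),(1,-1)])})
def go(name,z):
    from workcell import bot
    s=bot.read_state();T=R.from_rotvec(s["tcp_rot"])
    d=np.r_[PT[name],z]-s["tool_pos"]
    G=R.from_matrix(np.array([[np.cos(YAW),np.sin(YAW),0],[np.sin(YAW),-np.cos(YAW),0],[0,0,-1]]))
    print(name,"pos",s["tool_pos"].round(4),"d_world",d.round(4),"d_tool units(30mm)",(T.inv().apply(d)/.03).round(3),
     "d in goal axes",(G.inv().apply(d)/.03).round(3),"turn(6deg)",np.rad2deg((T.inv()*G).as_rotvec()).round(2)/6,"F",s["wrist_force"].round(2),"t",round(s["time"],2),"w",s["width"].round(3))
E
python3 - <<'E'
from h import *
print(PT)
go("lug2",.12)
E
```

```text
{'lug1': array([0.48906032, 0.17525614]), 'lug2': array([ 0.4965989 , -0.06462543]), 'lug3': array([0.6090011 , 0.17902543]), 'lug4': array([ 0.61653968, -0.06085614]), 'tab1': array([0.441084  , 0.17374843]), 'tab2': array([ 0.44862258, -0.06613315]), 'tab3': array([0.56102479, 0.17751772]), 'tab4': array([ 0.56856337, -0.06236386])}Traceback (most recent call last):
  File "<stdin>", line 3, in <module>
  File "h.py", line 26, in go
    "d in goal axes",(G.inv().apply(d)/.03).round(3),"turn(6deg)",np.rad2deg((T.inv()*G).as_rotvec()).round(2)/6,"F",s["wrist_force"].round(2),"t",round(s["time"],2),"w",s["width"].round(3))
                                                                                                                                                                          ^^^^^^^^^^^^^^^^
AttributeError: 'float' object has no attribute 'round'
```

```bash
sed -i 's/s\["width"\].round(3)/round(s["width"],3)/' h.py; python3 - <<'E'
from h import *
go("lug2",.12)
E
```

```text
lug2 pos [ 0.1804 -0.6497  0.2301] d_world [ 0.3162  0.5851 -0.1101] d_tool units(30mm) [ 15.373 -15.965   3.704] d in goal axes [ 11.148 -19.163   3.668] turn(6deg) [-2.00000000e-02  1.66666667e-03  2.28666667e+00] F [ 0.48  0.97 -0.38] t 0.1 w 0.997
```

>>> apply_moves:
  targets:
    - {"wz": 0.8, "jaw": 0}
    - {"wz": 0.8, "jaw": 0}
    - {"wz": 0.69, "jaw": 0}

```text
invalid input at $.targets[0]: expected keys dx, dy, dz, wx, wy, wz, jaw
```

```bash
python3 - <<'E'
from h import *
go("lug2",.12)
E
```

```text
lug2 pos [ 0.1804 -0.6497  0.2301] d_world [ 0.3162  0.5851 -0.1101] d_tool units(30mm) [ 15.373 -15.965   3.704] d in goal axes [ 11.148 -19.163   3.668] turn(6deg) [-2.00000000e-02  1.66666667e-03  2.28666667e+00] F [ 0.48  0.97 -0.38] t 0.1 w 0.997
```

>>> apply_moves:
  targets:
    - {"dx": 0, "dy": 0, "dz": 0, "wx": 0, "wy": 0, "wz": 0.8, "jaw": 0}
    - {"dx": 0, "dy": 0, "dz": 0, "wx": 0, "wy": 0, "wz": 0.8, "jaw": 0}
    - {"dx": 0, "dy": 0, "dz": 0, "wx": 0, "wy": 0, "wz": 0.69, "jaw": 0}
    - {"dx": 0.55, "dy": -0.95, "dz": 0, "wx": 0, "wy": 0, "wz": 0, "jaw": 0}
    - {"dx": 0.55, "dy": -0.95, "dz": 0, "wx": 0, "wy": 0, "wz": 0, "jaw": 0}

```text
time: 0.6
tool_pos: [0.2115, -0.5918, 0.2302]
tcp_rot: [-3.14, -0.046, 0.001]
wrist_force: [0.8, -0.3, 0.1]
width: 0.145
```

>>> apply_moves:
  targets:
    - {"dx": 0.55, "dy": -0.95, "dz": 0, "wx": 0, "wy": 0, "wz": 0, "jaw": 0}
    - {"dx": 0.55, "dy": -0.95, "dz": 0, "wx": 0, "wy": 0, "wz": 0, "jaw": 0}
    - {"dx": 0.55, "dy": -0.95, "dz": 0, "wx": 0, "wy": 0, "wz": 0, "jaw": 0}
    - {"dx": 0.55, "dy": -0.95, "dz": 0, "wx": 0, "wy": 0, "wz": 0, "jaw": 0}
    - {"dx": 0.55, "dy": -0.95, "dz": 0, "wx": 0, "wy": 0, "wz": 0, "jaw": 0}

```text
time: 1.1
tool_pos: [0.2901, -0.4458, 0.2307]
tcp_rot: [-3.14, -0.048, 0.001]
wrist_force: [0.1, -0.2, 0.5]
width: 0.0
```

>>> apply_moves:
  targets:
    - {"dx": 0.55, "dy": -0.95, "dz": 0, "wx": 0, "wy": 0, "wz": 0, "jaw": 0}
    - {"dx": 0.55, "dy": -0.95, "dz": 0, "wx": 0, "wy": 0, "wz": 0, "jaw": 0}
    - {"dx": 0.55, "dy": -0.95, "dz": 0, "wx": 0, "wy": 0, "wz": 0, "jaw": 0}
    - {"dx": 0.55, "dy": -0.95, "dz": 0, "wx": 0, "wy": 0, "wz": 0, "jaw": 0}
    - {"dx": 0.55, "dy": -0.95, "dz": 0, "wx": 0, "wy": 0, "wz": 0, "jaw": 0}

```text
time: 1.6
tool_pos: [0.368, -0.3009, 0.2309]
tcp_rot: [-3.141, -0.048, 0.001]
wrist_force: [1.0, -0.2, -0.2]
width: 0.002
```

```bash
python3 - <<'E'
from h import *
go("lug2",.12)
E
```

```text
lug2 pos [ 0.368  -0.3009  0.2309] d_world [ 0.1286  0.2363 -0.1109] d_tool units(30mm) [ 4.528 -7.74   3.697] d in goal axes [ 4.531 -7.739  3.696] turn(6deg) [-0.00333333  0.00333333 -0.00666667] F [ 0.97 -0.21 -0.21] t 1.6 w 0.002
```

>>> apply_moves:
  targets:
    - {"dx": 0.57, "dy": -0.97, "dz": 0.4, "wx": 0, "wy": 0, "wz": 0, "jaw": 0}
    - {"dx": 0.57, "dy": -0.97, "dz": 0.4, "wx": 0, "wy": 0, "wz": 0, "jaw": 0}
    - {"dx": 0.57, "dy": -0.97, "dz": 0.4, "wx": 0, "wy": 0, "wz": 0, "jaw": 0}
    - {"dx": 0.57, "dy": -0.97, "dz": 0.4, "wx": 0, "wy": 0, "wz": 0, "jaw": 0}
    - {"dx": 0.57, "dy": -0.97, "dz": 0.4, "wx": 0, "wy": 0, "wz": 0, "jaw": 0}

```text
time: 2.1
tool_pos: [0.449, -0.1529, 0.1705]
tcp_rot: [-3.141, -0.049, 0.0]
wrist_force: [0.1, -0.4, -1.1]
width: 0.0
```

>>> apply_moves:
  targets:
    - {"dx": 0.57, "dy": -0.97, "dz": 0.5, "wx": 0, "wy": 0, "wz": 0, "jaw": 0}
    - {"dx": 0.57, "dy": -0.97, "dz": 0.6, "wx": 0, "wy": 0, "wz": 0, "jaw": 0}
    - {"dx": 0.53, "dy": -0.95, "dz": 0.6, "wx": 0, "wy": 0, "wz": 0, "jaw": 0}
    - {"dx": 0, "dy": 0, "dz": 0, "wx": 0, "wy": 0, "wz": 0, "jaw": 0}
    - {"dx": 0, "dy": 0, "dz": 0, "wx": 0, "wy": 0, "wz": 0, "jaw": 0}

```text
time: 2.6
tool_pos: [0.4955, -0.0656, 0.1194]
tcp_rot: [-3.141, -0.052, 0.004]
wrist_force: [0.1, 0.4, -0.0]
width: 0.002
```

```bash
python3 - <<'E'
from h import *
from workcell import cams
go("lug2",.038)
c=cams.read_camera("wrist");cv2.imwrite("pics/w1.png",c["color"][:,:,::-1]);np.savez("pics/w1.npz",**c)
c=cams.read_camera("scene");cv2.imwrite("pics/s1.png",cv2.resize(c["color"][200:360,200:440,::-1],None,fx=3,fy=3))
E
```

```text
lug2 pos [ 0.4955 -0.0656  0.1194] d_world [ 0.0011  0.0009 -0.0814] d_tool units(30mm) [ 0.045 -0.029  2.713] d in goal axes [ 0.039 -0.03   2.713] turn(6deg) [-0.00166667  0.02333333  0.01666667] F [ 0.11  0.39 -0.04] t 2.6 w 0.002
```

View pics/w1.png

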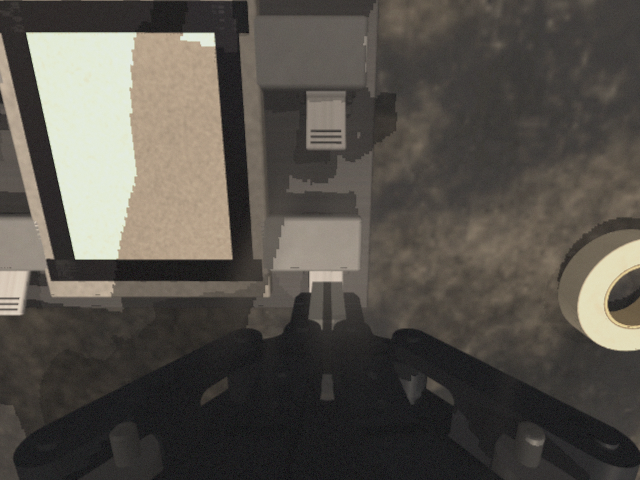

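View pics/s1.png

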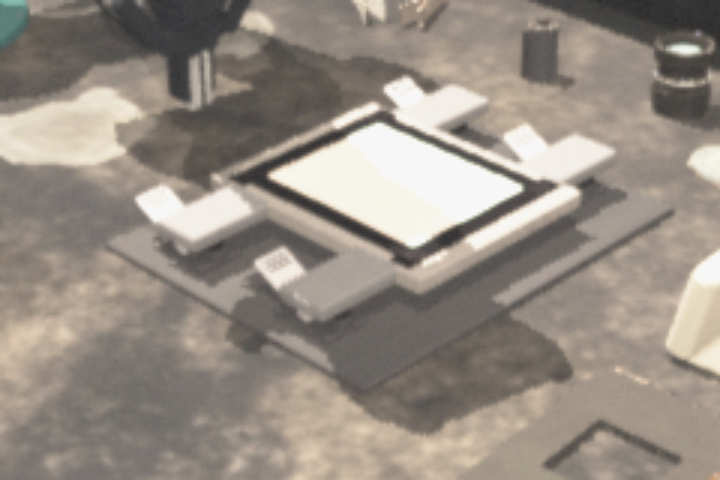

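The wrist view shows lug 2 at about (318,243), tab 4 at (326,120), and tab 2 partly behind the fingers at (325,285). I'll check lug 2 against the top camera.

```bash
python3 - <<'E'
from h import *
c=load("pics/w1.npz");T=c["T_tool_cam"]
from workcell import bot
s=bot.read_state();W=np.eye(4);W[:3,:3]=R.from_rotvec(s["tcp_rot"]).as_matrix();W[:3,3]=s["tool_pos"];W=W@T
for u,v in [(273,216),(360,216),(361,270),(272,270),(258,13),(366,17),(366,87),(258,87)]:
    z=c["range_z"][v-1:v+2,u-1:u+2];d=W[:3,:3]@[(u-c["cx"])/c["fx"],(v-c["cy"])/c["fy"],1]
    p=W[:3,3]+d*(.038-W[2,3])/d[2];q=p[:2]-C;cs,sn=np.cos(YAW),np.sin(YAW)
    print(u,v,p.round(4),"board",(q@[[cs,-sn],[sn,cs]]).round(4))
E
```

```text
273 216 [ 0.5182 -0.0302  0.038 ] board [-0.0373 -0.0863]
360 216 [ 0.52   -0.0894  0.038 ] board [-0.0374 -0.1455]
361 270 [ 0.4808 -0.0924  0.038 ] board [-0.0766 -0.1472]
272 270 [ 0.4789 -0.029   0.038 ] board [-0.0765 -0.0838]
258 13 [ 0.6386 -0.0231  0.038 ] board [ 0.0832 -0.0829]
366 17 [ 0.6385 -0.0861  0.038 ] board [ 0.0811 -0.1459]
366 87 [ 0.6009 -0.0884  0.038 ] board [ 0.0435 -0.1471]
258 87 [ 0.5988 -0.0221  0.038 ] board [ 0.0435 -0.0807]
```

The wrist and top cameras agree within about 2 mm. Next I'll descend to just above lug 2.

>>> apply_moves:
  targets:
    - {"dx": 0.06, "dy": -0.02, "dz": 0.8, "wx": 0, "wy": 0, "wz": 0, "jaw": 0}
    - {"dx": 0, "dy": 0, "dz": 0.8, "wx": 0, "wy": 0, "wz": 0, "jaw": 0}
    - {"dx": 0, "dy": 0, "dz": 0.7, "wx": 0, "wy": 0, "wz": 0, "jaw": 0}
    - {"dx": 0, "dy": 0, "dz": 0.2, "wx": 0, "wy": 0, "wz": 0, "jaw": 0}
    - {"dx": 0, "dy": 0, "dz": 0, "wx": 0, "wy": 0, "wz": 0, "jaw": 0}

```text
time: 3.2
tool_pos: [0.4972, -0.0663, 0.045]
tcp_rot: [-3.141, -0.046, 0.002]
wrist_force: [-0.7, 0.0, -0.1]
width: -0.003
```

>>> apply_moves:
  targets:
    - {"dx": 0, "dy": 0, "dz": 0.15, "wx": 0, "wy": 0, "wz": 0, "jaw": 0}
    - {"dx": 0, "dy": 0, "dz": 0.05, "wx": 0, "wy": 0, "wz": 0, "jaw": 0}
    - {"dx": 0, "dy": 0, "dz": 0.05, "wx": 0, "wy": 0, "wz": 0, "jaw": 0}
    - {"dx": 0, "dy": 0, "dz": 0, "wx": 0, "wy": 0, "wz": 0, "jaw": 0}

```text
time: 3.6
tool_pos: [0.4983, -0.0655, 0.0382]
tcp_rot: [3.141, 0.049, 0.001]
wrist_force: [0.5, -0.5, 0.1]
width: 0.001
```

>>> apply_moves:
  targets:
    - {"dx": 0, "dy": 0, "dz": 0.05, "wx": 0, "wy": 0, "wz": 0, "jaw": 0}
    - {"dx": 0, "dy": 0, "dz": 0, "wx": 0, "wy": 0, "wz": 0, "jaw": 0}

```text
time: 3.8
tool_pos: [0.4984, -0.0655, 0.038]
tcp_rot: [3.141, 0.049, 0.0]
wrist_force: [-4.2, 1.1, 11.1]
width: 0.002
```

Lug 2 holds rigid: 11 N at z = 0.038. On to lug 4, +120 mm along board x.

>>> apply_moves:
  targets:
    - {"dx": 0, "dy": 0, "dz": -0.5, "wx": 0, "wy": 0, "wz": 0, "jaw": 0}
    - {"dx": 0, "dy": 0, "dz": -0.8, "wx": 0, "wy": 0, "wz": 0, "jaw": 0}
    - {"dx": 1, "dy": 0, "dz": 0, "wx": 0, "wy": 0, "wz": 0, "jaw": 0}
    - {"dx": 1, "dy": 0, "dz": 0, "wx": 0, "wy": 0, "wz": 0, "jaw": 0}
    - {"dx": 1, "dy": 0, "dz": 0, "wx": 0, "wy": 0, "wz": 0, "jaw": 0}

```text
time: 4.3
tool_pos: [0.5893, -0.0626, 0.0761]
tcp_rot: [3.141, 0.049, 0.002]
wrist_force: [0.0, -0.6, 0.5]
width: 0.0
```

>>> apply_moves:
  targets:
    - {"dx": 1, "dy": 0, "dz": 0, "wx": 0, "wy": 0, "wz": 0, "jaw": 0}
    - {"dx": 0, "dy": 0, "dz": 0, "wx": 0, "wy": 0, "wz": 0, "jaw": 0}
    - {"dx": 0, "dy": 0, "dz": 0, "wx": 0, "wy": 0, "wz": 0, "jaw": 0}

```text
time: 4.6
tool_pos: [0.618, -0.0616, 0.075]
tcp_rot: [-3.141, -0.049, 0.001]
wrist_force: [-0.4, 1.3, 0.3]
width: -0.004
```

```bash
python3 - <<'E'
from h import *
go("lug4",.039)
E
```

```text
lug4 pos [ 0.618  -0.0616  0.075 ] d_world [-0.0014  0.0007 -0.036 ] d_tool units(30mm) [-0.046 -0.026  1.201] d in goal axes [-0.047 -0.026  1.201] turn(6deg) [-0.00166667  0.00833333  0.        ] F [-0.41  1.26  0.28] t 4.6 w -0.004
```

>>> apply_moves:
  targets:
    - {"dx": 0, "dy": 0, "dz": 0.6, "wx": 0, "wy": 0, "wz": 0, "jaw": 0}
    - {"dx": 0, "dy": 0, "dz": 0.5, "wx": 0, "wy": 0, "wz": 0, "jaw": 0}
    - {"dx": 0, "dy": 0, "dz": 0.1, "wx": 0, "wy": 0, "wz": 0, "jaw": 0}
    - {"dx": 0, "dy": 0, "dz": 0.03, "wx": 0, "wy": 0, "wz": 0, "jaw": 0}
    - {"dx": 0, "dy": 0, "dz": 0, "wx": 0, "wy": 0, "wz": 0, "jaw": 0}

```text
time: 5.1
tool_pos: [0.6159, -0.0616, 0.0381]
tcp_rot: [-3.141, -0.049, 0.005]
wrist_force: [-1.7, -0.8, 1.9]
width: 0.002
```

>>> apply_moves:
  targets:
    - {"dx": 0, "dy": 0, "dz": 0.03, "wx": 0, "wy": 0, "wz": 0, "jaw": 0}
    - {"dx": 0, "dy": 0, "dz": 0.03, "wx": 0, "wy": 0, "wz": 0, "jaw": 0}
    - {"dx": 0, "dy": 0, "dz": 0, "wx": 0, "wy": 0, "wz": 0, "jaw": 0}

```text
time: 5.4
tool_pos: [0.6161, -0.0616, 0.038]
tcp_rot: [-3.141, -0.049, 0.005]
wrist_force: [-7.4, 1.7, 13.6]
width: -0.0
```

Lug 4 is rigid too: 13.6 N with no sinking. On to lug 3.

>>> apply_moves:
  targets:
    - {"dx": 0, "dy": 0, "dz": -0.5, "wx": 0, "wy": 0, "wz": 0, "jaw": 0}
    - {"dx": 0, "dy": 0, "dz": -0.8, "wx": 0, "wy": 0, "wz": 0, "jaw": 0}
    - {"dx": 0, "dy": -1, "dz": 0, "wx": 0, "wy": 0, "wz": 0, "jaw": 0}
    - {"dx": 0, "dy": -1, "dz": 0, "wx": 0, "wy": 0, "wz": 0, "jaw": 0}
    - {"dx": 0, "dy": -1, "dz": 0, "wx": 0, "wy": 0, "wz": 0, "jaw": 0}

```text
time: 5.9
tool_pos: [0.6154, 0.0288, 0.0765]
tcp_rot: [-3.141, -0.047, -0.003]
wrist_force: [-0.8, -0.3, -0.8]
width: 0.001
```

>>> apply_moves:
  targets:
    - {"dx": 0, "dy": -1, "dz": 0, "wx": 0, "wy": 0, "wz": 0, "jaw": 0}
    - {"dx": 0, "dy": -1, "dz": 0, "wx": 0, "wy": 0, "wz": 0, "jaw": 0}
    - {"dx": 0, "dy": -1, "dz": 0, "wx": 0, "wy": 0, "wz": 0, "jaw": 0}
    - {"dx": 0, "dy": -1, "dz": 0, "wx": 0, "wy": 0, "wz": 0, "jaw": 0}
    - {"dx": 0, "dy": -1, "dz": 0, "wx": 0, "wy": 0, "wz": 0, "jaw": 0}

```text
time: 6.4
tool_pos: [0.6104, 0.1793, 0.0761]
tcp_rot: [-3.141, -0.049, -0.001]
wrist_force: [0.5, -0.7, 0.1]
width: -0.004
```

>>> apply_moves:
  targets:
    - {"dx": 0, "dy": 0, "dz": 0, "wx": 0, "wy": 0, "wz": 0, "jaw": 0}
    - {"dx": 0, "dy": 0, "dz": 0, "wx": 0, "wy": 0, "wz": 0, "jaw": 0}

```text
time: 6.6
tool_pos: [0.6104, 0.1786, 0.0758]
tcp_rot: [3.141, 0.051, 0.001]
wrist_force: [-0.8, -0.1, 0.1]
width: 0.001
```

```bash
python3 - <<'E'
from h import *
go("lug3",.039)
E
```

```text
lug3 pos [0.6104 0.1786 0.0758] d_world [-0.0014  0.0004 -0.0368] d_tool units(30mm) [-0.046 -0.016  1.228] d in goal axes [-0.045 -0.016  1.228] turn(6deg) [ 0.00333333 -0.00333333  0.01333333] F [-0.81 -0.06  0.08] t 6.6 w 0.001
```

>>> apply_moves:
  targets:
    - {"dx": 0, "dy": 0, "dz": 0.6, "wx": 0, "wy": 0, "wz": 0, "jaw": 0}
    - {"dx": 0, "dy": 0, "dz": 0.5, "wx": 0, "wy": 0, "wz": 0, "jaw": 0}
    - {"dx": 0, "dy": 0, "dz": 0.12, "wx": 0, "wy": 0, "wz": 0, "jaw": 0}
    - {"dx": 0, "dy": 0, "dz": 0.03, "wx": 0, "wy": 0, "wz": 0, "jaw": 0}
    - {"dx": 0, "dy": 0, "dz": 0, "wx": 0, "wy": 0, "wz": 0, "jaw": 0}

```text
time: 7.1
tool_pos: [0.6104, 0.1774, 0.0382]
tcp_rot: [3.141, 0.048, -0.001]
wrist_force: [-0.6, -0.5, 0.6]
width: 0.001
```

>>> apply_moves:
  targets:
    - {"dx": 0, "dy": 0, "dz": 0.03, "wx": 0, "wy": 0, "wz": 0, "jaw": 0}
    - {"dx": 0, "dy": 0, "dz": 0.03, "wx": 0, "wy": 0, "wz": 0, "jaw": 0}
    - {"dx": 0, "dy": 0, "dz": 0, "wx": 0, "wy": 0, "wz": 0, "jaw": 0}

```text
time: 7.4
tool_pos: [0.6113, 0.1781, 0.0371]
tcp_rot: [-3.141, -0.049, -0.003]
wrist_force: [-0.2, -2.1, 3.9]
width: -0.0
```

>>> apply_moves:
  targets:
    - {"dx": 0, "dy": 0, "dz": 0.03, "wx": 0, "wy": 0, "wz": 0, "jaw": 0}
    - {"dx": 0, "dy": 0, "dz": 0.03, "wx": 0, "wy": 0, "wz": 0, "jaw": 0}
    - {"dx": 0, "dy": 0, "dz": 0, "wx": 0, "wy": 0, "wz": 0, "jaw": 0}

```text
time: 7.7
tool_pos: [0.6115, 0.1782, 0.0352]
tcp_rot: [-3.141, -0.049, -0.003]
wrist_force: [1.9, -1.9, 6.0]
width: 0.0
```

>>> apply_moves:
  targets:
    - {"dx": 0, "dy": 0, "dz": 0.04, "wx": 0, "wy": 0, "wz": 0, "jaw": 0}
    - {"dx": 0, "dy": 0, "dz": 0.04, "wx": 0, "wy": 0, "wz": 0, "jaw": 0}
    - {"dx": 0, "dy": 0, "dz": 0, "wx": 0, "wy": 0, "wz": 0, "jaw": 0}

```text
time: 8.0
tool_pos: [0.6117, 0.1783, 0.0337]
tcp_rot: [-3.141, -0.049, -0.003]
wrist_force: [-0.4, -2.3, 10.1]
width: 0.004
```

Lug 3 sinks to z = 0.034 at 5–10 N, so it is the one that gives. Now I'll lift and move over tab 3.

>>> apply_moves:
  targets:
    - {"dx": 0, "dy": 0, "dz": -0.5, "wx": 0, "wy": 0, "wz": 0, "jaw": 0}
    - {"dx": 0, "dy": 0, "dz": -0.8, "wx": 0, "wy": 0, "wz": 0, "jaw": 0}
    - {"dx": -0.8, "dy": 0, "dz": -0.1, "wx": 0, "wy": 0, "wz": 0, "jaw": 0}
    - {"dx": -0.8, "dy": 0, "dz": 0, "wx": 0, "wy": 0, "wz": 0, "jaw": 0}
    - {"dx": 0, "dy": 0, "dz": 0, "wx": 0, "wy": 0, "wz": 0, "jaw": 0}

```text
time: 8.5
tool_pos: [0.5588, 0.1766, 0.0734]
tcp_rot: [3.141, 0.049, -0.007]
wrist_force: [0.4, 0.3, -1.3]
width: -0.001
```

```bash
python3 - <<'E'
from h import *
from workcell import cams
go("tab3",.033)
c=cams.read_camera("wrist");cv2.imwrite("pics/w2.png",c["color"][:,:,::-1])
c=cams.read_camera("scene");cv2.imwrite("pics/s2.png",cv2.resize(c["color"][200:340,230:440,::-1],None,fx=3.5,fy=3.5))
E
```

```text
tab3 pos [0.5588 0.1766 0.0734] d_world [ 0.0023  0.0009 -0.0404] d_tool units(30mm) [ 0.082 -0.027  1.348] d in goal axes [ 0.076 -0.027  1.348] turn(6deg) [0.00166667 0.04       0.        ] F [ 0.43  0.29 -1.31] t 8.5 w -0.001
```

View pics/s2.png

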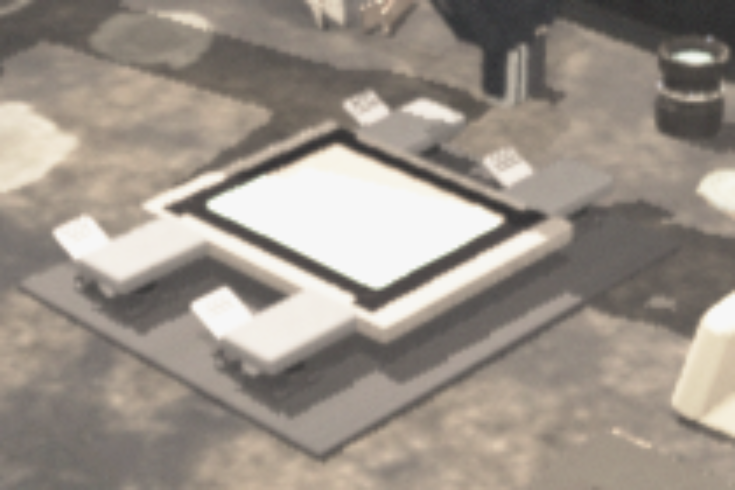

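View pics/w2.png

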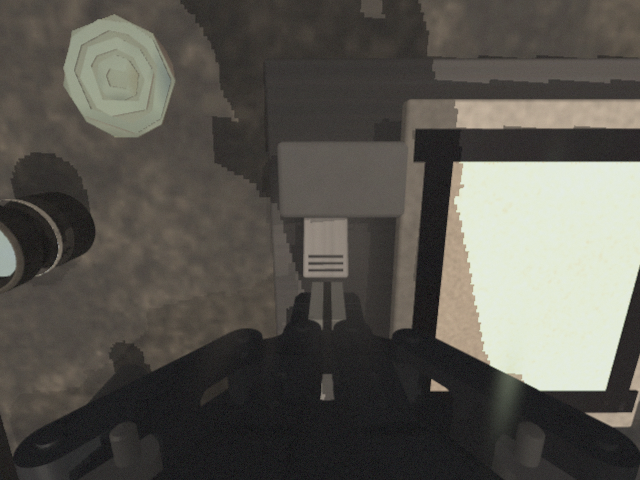

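The fingers line up with tab 3, which is still standing at wrist pixel (326,248). I'll descend and press in small steps.

>>> apply_moves:
  targets:
    - {"dx": 0.09, "dy": -0.03, "dz": 0.6, "wx": 0, "wy": 0, "wz": 0, "jaw": 0}
    - {"dx": 0, "dy": 0, "dz": 0.5, "wx": 0, "wy": 0, "wz": 0, "jaw": 0}
    - {"dx": 0, "dy": 0, "dz": 0.1, "wx": 0, "wy": 0, "wz": 0, "jaw": 0}
    - {"dx": 0, "dy": 0, "dz": 0.1, "wx": 0, "wy": 0, "wz": 0, "jaw": 0}
    - {"dx": 0, "dy": 0, "dz": 0, "wx": 0, "wy": 0, "wz": 0, "jaw": 0}

```text
time: 9.1
tool_pos: [0.5656, 0.1776, 0.0351]
tcp_rot: [-3.141, -0.048, -0.0]
wrist_force: [0.5, -0.2, 0.2]
width: 0.002
```

>>> apply_moves:
  targets:
    - {"dx": 0, "dy": 0, "dz": 0.08, "wx": 0, "wy": 0, "wz": 0, "jaw": 0}
    - {"dx": 0, "dy": 0, "dz": 0.08, "wx": 0, "wy": 0, "wz": 0, "jaw": 0}
    - {"dx": 0, "dy": 0, "dz": 0.08, "wx": 0, "wy": 0, "wz": 0, "jaw": 0}
    - {"dx": 0, "dy": 0, "dz": 0, "wx": 0, "wy": 0, "wz": 0, "jaw": 0}

```text
time: 9.5
tool_pos: [0.5659, 0.1779, 0.0289]
tcp_rot: [-3.141, -0.048, -0.002]
wrist_force: [-1.2, -0.7, 5.1]
width: 0.0
```

The tool has drifted about 4 mm in +x, towards the hinge. I'll lift slightly, correct it and press again.

>>> apply_moves:
  targets:
    - {"dx": 0, "dy": 0, "dz": -0.4, "wx": 0, "wy": 0, "wz": 0, "jaw": 0}
    - {"dx": -0.14, "dy": 0, "dz": 0, "wx": 0, "wy": 0, "wz": 0, "jaw": 0}
    - {"dx": 0, "dy": 0, "dz": 0, "wx": 0, "wy": 0, "wz": 0, "jaw": 0}
    - {"dx": 0, "dy": 0, "dz": 0.2, "wx": 0, "wy": 0, "wz": 0, "jaw": 0}
    - {"dx": 0, "dy": 0, "dz": 0.2, "wx": 0, "wy": 0, "wz": 0, "jaw": 0}

```text
time: 10.0
tool_pos: [0.5606, 0.1775, 0.0276]
tcp_rot: [3.141, 0.049, -0.001]
wrist_force: [-2.3, -0.2, 8.2]
width: -0.002
```

>>> apply_moves:
  targets:
    - {"dx": 0, "dy": 0, "dz": 0.08, "wx": 0, "wy": 0, "wz": 0, "jaw": 0}
    - {"dx": 0, "dy": 0, "dz": 0.08, "wx": 0, "wy": 0, "wz": 0, "jaw": 0}
    - {"dx": 0, "dy": 0, "dz": 0.08, "wx": 0, "wy": 0, "wz": 0, "jaw": 0}
    - {"dx": 0, "dy": 0, "dz": 0, "wx": 0, "wy": 0, "wz": 0, "jaw": 0}

```text
time: 10.4
tool_pos: [0.5596, 0.1774, 0.0197]
tcp_rot: [3.141, 0.048, -0.005]
wrist_force: [-2.4, -0.4, 2.4]
width: 0.0
```

>>> apply_moves:
  targets:
    - {"dx": 0, "dy": 0, "dz": 0.04, "wx": 0, "wy": 0, "wz": 0, "jaw": 0}
    - {"dx": 0, "dy": 0, "dz": 0.04, "wx": 0, "wy": 0, "wz": 0, "jaw": 0}
    - {"dx": 0, "dy": 0, "dz": 0, "wx": 0, "wy": 0, "wz": 0, "jaw": 0}

```text
time: 10.7
tool_pos: [0.5597, 0.1774, 0.0179]
tcp_rot: [3.141, 0.049, -0.005]
wrist_force: [-4.5, 0.9, 7.2]
width: -0.003
```

>>> apply_moves:
  targets:
    - {"dx": 0, "dy": 0, "dz": 0.03, "wx": 0, "wy": 0, "wz": 0, "jaw": 0}
    - {"dx": 0, "dy": 0, "dz": 0.03, "wx": 0, "wy": 0, "wz": 0, "jaw": 0}
    - {"dx": 0, "dy": 0, "dz": 0, "wx": 0, "wy": 0, "wz": 0, "jaw": 0}

```text
time: 11.0
tool_pos: [0.5597, 0.1774, 0.0177]
tcp_rot: [3.141, 0.049, -0.005]
wrist_force: [-8.2, -1.0, 17.0]
width: 0.003
```

The tab has reached its solid stop: 17 N at z = 0.0177, against 0.018 expected. I'll retract and check.

>>> apply_moves:
  targets:
    - {"dx": 0, "dy": 0, "dz": -0.3, "wx": 0, "wy": 0, "wz": 0, "jaw": 0}
    - {"dx": 0, "dy": 0, "dz": -0.8, "wx": 0, "wy": 0, "wz": 0, "jaw": 0}
    - {"dx": 0, "dy": 0, "dz": -1, "wx": 0, "wy": 0, "wz": 0, "jaw": 0}
    - {"dx": 0, "dy": 0, "dz": -1, "wx": 0, "wy": 0, "wz": 0, "jaw": 0}
    - {"dx": 0, "dy": 0, "dz": -1, "wx": 0, "wy": 0, "wz": 0, "jaw": 0}

```text
time: 11.5
tool_pos: [0.5609, 0.1773, 0.1399]
tcp_rot: [3.141, 0.049, -0.0]
wrist_force: [0.2, 0.1, 0.1]
width: 0.0
```

>>> apply_moves:
  targets:
    - {"dx": -1, "dy": 0, "dz": -1, "wx": 0, "wy": 0, "wz": 0, "jaw": 0}
    - {"dx": -1, "dy": 0, "dz": -1, "wx": 0, "wy": 0, "wz": 0, "jaw": 0}
    - {"dx": -1, "dy": 0, "dz": -1, "wx": 0, "wy": 0, "wz": 0, "jaw": 0}
    - {"dx": 0, "dy": 0, "dz": 0, "wx": 0, "wy": 0, "wz": 0, "jaw": 0}
    - {"dx": 0, "dy": 0, "dz": 0, "wx": 0, "wy": 0, "wz": 0, "jaw": 0}

```text
time: 12.0
tool_pos: [0.4716, 0.1749, 0.2301]
tcp_rot: [-3.141, -0.049, -0.005]
wrist_force: [0.9, 0.7, -0.2]
width: 0.0
```

```bash
python3 - <<'E'
from h import *
from workcell import cams,bot
s=bot.read_state();print(s["time"],s["tool_pos"],s["wrist_force"])
t=cams.read_camera("top");np.savez("pics/top3.npz",**t)
c=cams.read_camera("scene");cv2.imwrite("pics/s3.png",cv2.resize(c["color"][200:340,230:440,::-1],None,fx=3.5,fy=3.5))
cv2.imwrite("pics/t3.png",t["color"][:,:,::-1])
c=cams.read_camera("wrist");cv2.imwrite("pics/w3.png",c["color"][:,:,::-1])
T=c["T_tool_cam"];W=np.eye(4);W[:3,:3]=R.from_rotvec(s["tcp_rot"]).as_matrix();W[:3,3]=s["tool_pos"];W=W@T
z=c["range_z"];v,u=np.mgrid[:480,:640]
P=np.stack([(u-c["cx"])/c["fx"]*z,(v-c["cy"])/c["fy"]*z,z],-1)@W[:3,:3].T+W[:3,3]
A=cloud(load("pics/top0.npz"));B=cloud(t);sc=cloud(cams.read_camera("scene"))
for k in PT:
    o=[]
    for Q in (A,B,P,sc):
        d=np.hypot(Q[...,0]-PT[k][0],Q[...,1]-PT[k][1])<.005
        o.append((int(d.sum()),round(float(np.median(Q[d][:,2])),4) if d.any() else None))
    print(k,"top0,top3,wrist3,scene3",o)
E
```

```text
12.0 [0.47161811 0.17488278 0.23009805] [ 0.9270375   0.66382134 -0.24981363]
lug1 top0,top3,wrist3,scene3 [(22, 0.0379), (62, 0.6141), (647, 0.301), (37, 0.2986)]
lug2 top0,top3,wrist3,scene3 [(20, 0.0379), (20, 0.0381), (83, 0.0405), (7, 0.0392)]
lug3 top0,top3,wrist3,scene3 [(18, 0.038), (0, None), (110, 0.041), (7, 0.0378)]
lug4 top0,top3,wrist3,scene3 [(18, 0.0373), (19, 0.0383), (108, 0.0409), (15, 0.0383)]
tab1 top0,top3,wrist3,scene3 [(21, 0.0313), (104, 0.6056), (79, 0.0362), (9, 0.0322)]
tab2 top0,top3,wrist3,scene3 [(19, 0.0329), (19, 0.032), (112, 0.0349), (17, 0.0302)]
tab3 top0,top3,wrist3,scene3 [(22, 0.032), (0, None), (86, 0.0209), (8, 0.018)]
tab4 top0,top3,wrist3,scene3 [(23, 0.0308), (21, 0.032), (158, 0.0348), (21, 0.0314)]
```

View pics/s3.png

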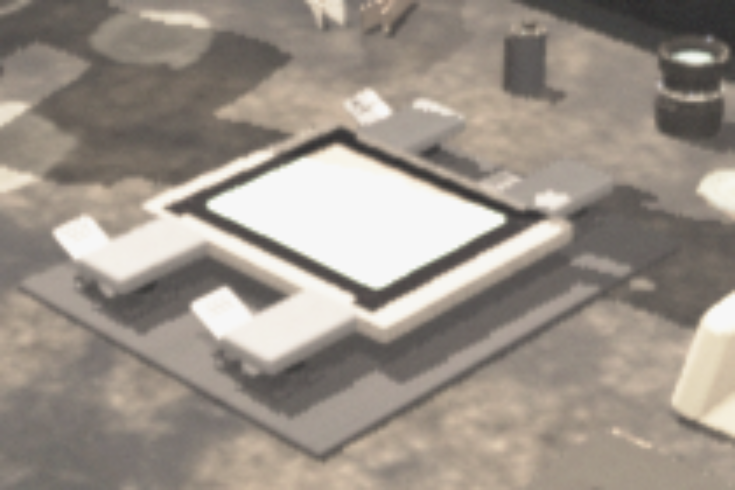

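View pics/w3.png

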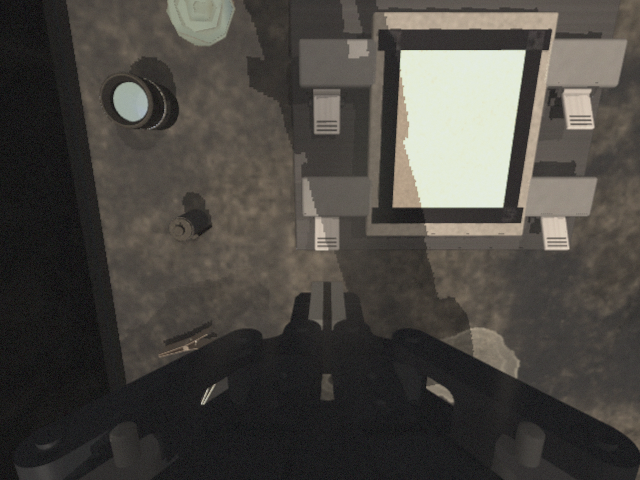

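View pics/t3.png

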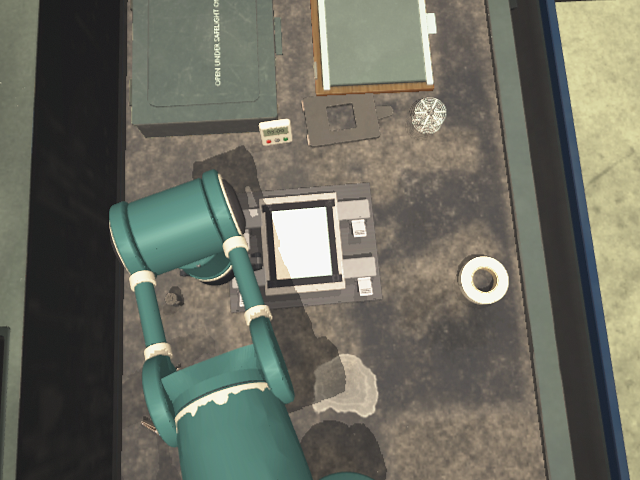

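Tab 3 is now flat: the scene camera reads 0.018 m at scene-crop pixel (500,182). The other three tabs still stand at 0.030–0.032 m, and the easel, loupe, cassette and tape are where they were. I'll hand the job in.

```bash
python3 -c "
from workcell import job
print(job.finish_job())"
```

```text
the job is handed in; nothing more can be done
None
```

The rear left lug (lug 3) was the one that gave, and its shim tab (tab 3) is now pressed fully flat. The job was handed in at about 12 s, with the robot clear of everything.

- **Finding the lug:** I pressed lug 2, then 4, then 3. Lugs 2 and 4 stayed rigid at 11–14 N with no sinking. Lug 3 sank about 4 mm, reaching z = 0.0337 at 10 N, and sprang back. I did not press lug 1, because the springy foot had been found.
- **Pressing the tab:** Tab 3 went down to its solid stop, with 17 N at z = 0.0177. My first press landed about 4 mm too close to the hinge, so I lifted slightly, corrected and pressed again.
- **Last checks:** By the scene camera tab 3 reads 0.018 m, which is flat. Tabs 1, 2 and 4 still stand at 0.030–0.032 m, and lug 3 is back at 0.038 m.
- **Surroundings:** In the pictures the easel, loupe, cassette and tape look unmoved; I did not re-measure their positions.
- **Disagreement:** The wrist camera's heights read about 2–4 mm higher than the other cameras', partly beyond its stated 2 mm calibration, but they show the same tabs up and down. The arm hid lugs 1 and 3 and tabs 1 and 3 from the top camera at the end.

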